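# Clear the broken bottle off the bench scale and lift the pan of glass away level

## Task

A bottle has broken on the bench scale: take the scraper block and with it wipe all four pieces of glass off the steel plate into the catch pan standing against the plate's side, never touching the glass with the fingers. Then put the scraper down outside the pan, take the pan by its handle and lift it clear of the bench, keeping it level so that no glass spills. Finish while still holding the pan, steady and level in the air, its underside at least 10 cm above the bench and all the glass in it, and leave the bottles and other things around where they stand.

Things in the scene. Friction and masses are not known exactly. Their poses are not given: they have to be found in the camera images.
- scale: Bench scale, fixed: grey housing, key panel on its -x side (ends at x = -0.157 m, lower than the plate), on top a flat steel plate 180 mm (its x) by 200 mm (its y), no rims, 58 mm above the bench. Origin on the bench under the plate's centre, z up. The pan stands against the plate's -y edge.
- plate_top (a point): centre of the top face of the scale's plate, axes as the scale
- pan: Loose aluminium pan, about 220 g, 190 (x) by 120 (y) mm, 2.5 mm walls and floor: +y wall 45 mm high, 2 to 8 mm from the plate's -y edge, the others 47 to 50. Axes nearly the scale's. Origin: centre of the tray's underside. A straight black handle 20 mm wide (x), 16 high, 100 long runs level from the back wall along -y, y = -0.06 to -0.16 m, its middle 48 mm up.
- pan_grip (a point): Point in the handle's section centre, 30 mm behind the back wall (pan frame 0, -0.090, 0.048 m); axes as the pan. The pan is front-heavy here (about 3 N at 80 mm), so a handle pinched loosely or farther out sags.
- glass1: amber broken glass, the half-round base of a bottle, 27 x 48 mm, 6 mm thick, about 12 g; lies flat on the scale's plate at the start; origin at the middle of its underside
- glass2: amber broken glass, five-sided, 41 x 30 mm, 5 mm thick, about 12 g; lies flat on the scale's plate at the start; origin at the middle of its underside
- glass3: amber broken glass, three-sided, 39 x 31 mm, 5 mm thick, about 12 g; lies flat on the scale's plate at the start; origin at the middle of its underside
- glass4: amber broken glass, four-sided, 37 x 29 mm, 5 mm thick, about 12 g; lies flat on the scale's plate at the start; origin at the middle of its underside
- scraper: Loose scraper block, about 150 g: foot with black rubber sole 140 mm long (its x), 30 thick (its y), 26 high; on it an upright white grip rib 110 mm long, 18 thick, its top 70 mm above the sole. Origin: centre of the sole, z up. Stands on the bench left or right of the scale.
- scraper_grip (a point): middle of the scraper's rib, 52 mm above the sole; the rib is 18 mm thick along its y axis; axes as the scraper
- bottle1: whole amber bottle with a black cap and a paper band, 40 mm across, 94 mm high, standing; origin at the centre of its underside. Leave alone.
- bottle2: like bottle1. Leave alone.
- bottle3: like bottle1. Leave alone.
- weight: steel calibration weight with a knob, 44 mm across, 62 mm high; origin under its centre. Leave alone.
- label_roll: roll of blank labels lying flat, 88 mm across, 50 mm high; origin under its centre. Leave alone.
- funnel: steel funnel standing on its mouth, 104 mm across, 95 mm high; origin under its centre. Leave alone.
- cap_box: small open cardboard box of black caps, 96 x 74 x 50 mm, on the other side of the scale than the scraper; origin under its centre. Leave alone.
There are look-alikes about, which are no part of the job. What is shaped like the glass1 but green or red is not meant. What is shaped like the scraper but orange is not meant.

How it is judged (in metres and radians):
On the way, in this order (a step that is already met when the one before it is completed fails the run):
1. the scraper is held off the bench in the fingers (contact force between the fingers and scraper above 1 N and height (world z) of scraper above 0.03 m), for 0.2 s.
2. all four pieces of glass are in the pan while the pan still stands on the bench and the scraper is in the fingers (x of glass1 in the frame of pan between -0.095 and 0.095 m and y of glass1 in the frame of pan between -0.06 and 0.06 m and z of glass1 in the frame of pan between -0.003 and 0.045 m and x of glass2 in the frame of pan between -0.095 and 0.095 m and y of glass2 in the frame of pan between -0.06 and 0.06 m and z of glass2 in the frame of pan between -0.003 and 0.045 m and x of glass3 in the frame of pan between -0.095 and 0.095 m and y of glass3 in the frame of pan between -0.06 and 0.06 m and z of glass3 in the frame of pan between -0.003 and 0.045 m and x of glass4 in the frame of pan between -0.095 and 0.095 m and y of glass4 in the frame of pan between -0.06 and 0.06 m and z of glass4 in the frame of pan between -0.003 and 0.045 m and height (world z) of pan below 0.012 m and contact force between the fingers and scraper above 1 N), for 0.2 s.
At the end, for the whole second after the job is handed in: Pan held by the fingers alone: underside over 100 mm above the bench, tilt under 0.15 rad, slower than 0.03 m/s and 0.15 rad/s, touching neither scale nor scraper; all four pieces of glass within its walls; scraper released, at rest on bench or scale, not in the pan (height (world z) of pan above 0.1 m and angle between pan's own z axis and vertical below 0.15 rad and linear speed of each of pan, scraper below 0.03 m/s and angular speed of pan below 0.15 rad/s and contact force between the fingers and pan above 1 N and contact force between pan and scale below 0.05 N and contact force between each of pan, the fingers and scraper below 0.05 N and height (world z) of scraper above -0.02 m and x of glass1 in the frame of pan between -0.095 and 0.095 m and y of glass1 in the frame of pan between -0.06 and 0.06 m and z of glass1 in the frame of pan between -0.003 and 0.045 m and x of glass2 in the frame of pan between -0.095 and 0.095 m and y of glass2 in the frame of pan between -0.06 and 0.06 m and z of glass2 in the frame of pan between -0.003 and 0.045 m and x of glass3 in the frame of pan between -0.095 and 0.095 m and y of glass3 in the frame of pan between -0.06 and 0.06 m and z of glass3 in the frame of pan between -0.003 and 0.045 m and x of glass4 in the frame of pan between -0.095 and 0.095 m and y of glass4 in the frame of pan between -0.06 and 0.06 m and z of glass4 in the frame of pan between -0.003 and 0.045 m); the arm keeps its last pose, push and grip.
It fails at once if a finger touches the broken glass (contact force between the fingers and glass1 above 0.3 N or contact force between the fingers and glass2 above 0.3 N or contact force between the fingers and glass3 above 0.3 N or contact force between the fingers and glass4 above 0.3 N).
It fails at once if the pan is tipped more than 0.35 rad (angle between pan's own z axis and vertical above 0.35 rad).
It fails at once if a bystander is moved more than 25 mm (distance of any of bottle1, bottle2, bottle3, weight, label_roll, funnel, cap_box from where it was at the start of the episode above 0.025 m).
It also fails if it takes over 67 s, if anything falls off the work surface, if the arm or the gripper's body presses on something with over 40 N, if the wrist force passes 120 N, or if a joint passes its speed limit or range.

## Robot

A 6-joint arm with a two-finger parallel gripper is mounted at the origin on the work surface. World frame = base frame: x ahead of the robot, y to its left, z up, the work surface at z = 0. Lengths are in m, angles in degrees, forces in N, time in s.
With the tool pointing down it reaches from about 0.25 to 0.725 m from the base axis. Payload 9.7 kg.
Tool frame: the origin (TCP) lies midway between the tips of the shut fingers; the grasp point (between the pads) lies 19 mm behind it (grip_point_offset is the distance from the TCP to the grasp point, in m); y points along the fingers, z is the direction in which the jaws open and shut, and the axes are right-handed (so a half turn about y gives the same grasp; the last joint's range is limited). The gripper opens to 85 mm and grips with 20 to 120 N. Pads are 22 mm wide; open, the fingers measure 114 mm over their backs; the gripper's body (76 mm by 85 mm) begins 54 mm behind the grasp point. The pads swing forward as they close: fully open they stand 13 mm farther back than shut.
Start: joints at [-71.677, 4.979, 10.078, 95.1, 0, 90], TCP at [0.173, -0.522, 0.231] pointing down, gripper open.
Joint ranges: [-179.16, 179.16], [-48.56, 103.87], [-65.8, 70.77], [-126.05, 130.52], [-82.76, 87.17], [-180, 180]. Speed limits (degrees/s): [127.2, 127.2, 147.25, 180, 180, 180].

## Interface

Orientations are given as [roll, pitch, yaw] about the fixed x, y, z axes, in that order (R = Rz(yaw) Ry(pitch) Rx(roll)).
In Python, from workcell import get_obs, camera, job_done, grip_point_offset gives the robot as it stands.
- The arm moves only by the tool move_arm, never from a script. Its argument "deltas" is a list that holds one entry, the list of rows, each a list of 4 numbers: the shift along the tool's x, y, z in m, then the turn about the tool's y in degrees. A call has 1 to 5 rows; each row is the pose to reach, as a shift and turn from the pose commanded when the call began, along the tool's axes at that moment; what a row does not reach only later rows make up. A row lasts 1/10 s, in which the tool goes at most 50 mm and 8.59 degrees, less where a joint would pass 70% of its speed; a pose out of reach is approached as far as the arm can. A call with a gripper value outside its range is refused whole. "claw" is the finger opening in m, from 0 to 0.0854, set as the call begins (left out, the last holds). The fingers move at their own pace and stop on an object; "newtons" is the grip in N (left out, the last holds). Time passes only in rows, so rows that repeat a pose let the fingers close. It gives the time, the measured TCP pose, the force and the opening at its end, in the units of the state.
- get_obs(): the state, without advancing time (a new reading comes with each control period).
- camera(name): name is "scene" or "top" or "wrist"; returns a dict with "color" (384x512x3 uint8, blue, green, red), "range_z" (384x512 float32, m along the optical axis (not along the pixel's ray), 0 where there is no reading), "fx", "fy", "cx", "cy" (pixels), "T" (4x4, takes a point from camera to world coordinates). Camera axes: x right, y down, z forward; pixel columns grow to the right and rows downward; lengths in m; the calibration is good to about 2 mm. A picture is of the moment at which its call begins.
- job_done(): hands the job in, once; it reports no verdict.
The state is a dict: "time": time; "q": joint angles; "qd": joint speeds; "joint_efforts": joint torques, N m; "ee_pos": TCP position; "tcp_rot": TCP orientation; "wrist_force": force on the tool from outside, world axes, zero at the start; "torque": the same for the moment, N m; "opening": finger opening in m.
Only numpy, scipy, OpenCV 4.12 (cv2) and the standard library are available. Lean on these libraries where they do the work, as an engineer would, in place of code of your own. Each camera call takes 0.05 s, during which the arm holds its last target. There are 200 camera calls.

## Working session

There is one attempt and no reset: what is moved stays moved. The work goes in short steps, Python scripts to look and compute and a tool call to move; the robot and the scene stay as the last step left them, time stands still between calls to the robot, and variables do not carry over. Pictures are saved under pics/ and viewed, about 8 in all and at most 12, crops included, and the job is handed in when it is done.

Besides the shell and the picture viewer there is one more tool, called after "Emit:" as a command line: name --argument value ..., lists and objects as JSON in quotes. move_arm: Moves the arm, as the interface text tells. Its arguments: {"type":"object","properties":{"deltas":{"type":"array"},"claw":{"type":"number"},"newtons":{"type":"number"}},"required":["deltas"]}

```bash
mkdir -p pics; cat > h.py <<'E'
import numpy as np, cv2
from workcell import get_obs, camera, job_done, grip_point_offset
def pts(c):
    z=c["range_z"]; v,u=np.mgrid[:z.shape[0],:z.shape[1]]
    p=np.stack([(u-c["cx"])/c["fx"]*z,(v-c["cy"])/c["fy"]*z,z],-1)
    return p@c["T"][:3,:3].T+c["T"][:3,3]
def onplane(c,uv,h):
    uv=np.atleast_2d(uv).astype(float)
    d=np.c_[(uv[:,0]-c["cx"])/c["fx"],(uv[:,1]-c["cy"])/c["fy"],np.ones(len(uv))]@c["T"][:3,:3].T
    o=c["T"][:3,3]; return o+d*((h-o[2])/d[:,2])[:,None]
E
python3 - <<'E'
from h import *
o=get_obs(); print(o, grip_point_offset if not callable(grip_point_offset) else grip_point_offset())
a=camera("scene");b=camera("top")
cv2.imwrite("pics/scene.png",a["color"]);cv2.imwrite("pics/top.png",b["color"])
print(b["T"],b["fx"],b["cx"],b["cy"]); print(a["T"])
np.save("top.npy",b,allow_pickle=True)
E
```

```text
{'time': 0.0, 'q': array([-7.16761470e+01,  5.01245741e+00,  1.00314760e+01,  9.50999415e+01,
        3.26437962e-03,  8.99997563e+01]), 'qd': array([ 0.04707805,  0.05313087, -0.00454367, -0.03878693,  0.01939095,
        0.06001226]), 'joint_efforts': array([-2.67848518e-03, -5.20384884e+01,  4.64808691e+01,  1.61499978e-02,
       -2.44479625e-04, -2.58900161e-05]), 'ee_pos': array([ 0.17285045, -0.52187088,  0.23054338]), 'tcp_rot': array([-9.00809229e+01,  3.26472056e-03, -1.61675908e+02]), 'wrist_force': array([ 0.24834056, -0.39044097, -1.03026369]), 'torque': array([-0.02063764,  0.00427082, -0.02317105]), 'opening': 0.08541609078537192} 0.0187
[[-0.00533938 -0.9976757   0.06793151  0.4058172 ]
 [-0.9998884   0.00627437  0.01355779 -0.08933848]
 [-0.01395251 -0.06785154 -0.99759786  1.63557543]
 [ 0.          0.          0.          1.        ]] 435.8090551064414 261.077494325376 190.55075834777742
[[-0.84475718  0.35012988 -0.40471519  0.99983425]
 [ 0.53511091  0.56177313 -0.63092572  0.73866975]
 [ 0.00645217 -0.74954654 -0.6619202   0.88386997]
 [ 0.          0.          0.          1.        ]]
```

View pics/scene.png

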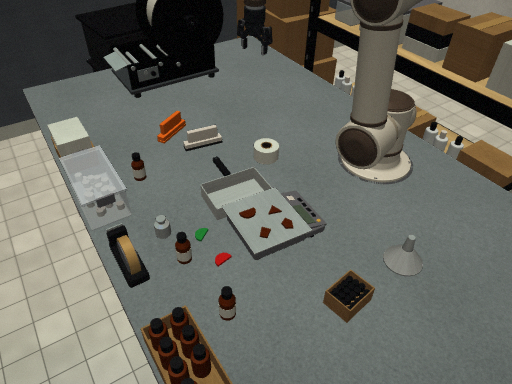

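View pics/top.png

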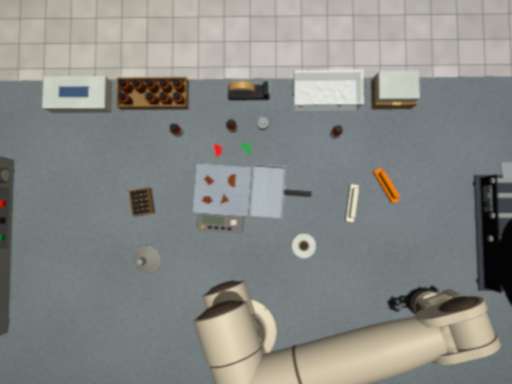

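The scene shows the plate with four amber pieces and the pan on its far side, with the handle pointing away. In the top view the plate is around (221,190), the pan around (267,191), the handle at (285–310,193), the white scraper at (352,202), the orange decoy at (387,185) and the label roll at (303,245). Next I'll measure them.

```bash
python3 - <<'E'
from h import *
b=np.load("top.npy",allow_pickle=True).item(); P=pts(b); im=b["color"].astype(int); z=P[...,2]
cv2.imwrite("pics/crop.png",cv2.resize(b["color"][140:260,180:410],None,fx=3.4,fy=3.4,interpolation=cv2.INTER_CUBIC))
def box(name,m,h,r):
    u0,v0,u1,v1=r; mm=np.zeros(m.shape,np.uint8); mm[v0:v1,u0:u1]=m[v0:v1,u0:u1]
    cs,_=cv2.findContours(mm,cv2.RETR_EXTERNAL,cv2.CHAIN_APPROX_NONE)
    for c in cs:
        if cv2.contourArea(c)<12: continue
        w=onplane(b,c[:,0],h)[:,:2]
        rc=cv2.minAreaRect((w*1000).astype(np.float32))
        print(name,np.round(rc[0],1),np.round(rc[1],1),round(rc[2],1),"ctr",c[:,0].mean(0).round(0))
B,G,R=im[...,0],im[...,1],im[...,2]
box("plate",(z>.05)&(z<.075),.058,(185,155,252,218))
box("panrim",(z>.035),.048,(250,155,288,225))
box("handle",(G<70),.056,(284,180,320,205))
box("scrap",(z>.012),.05,(335,175,368,230)); 
box("rib",(z>.055),.07,(335,175,368,230)); 
box("orange",(R-B>80),.04,(365,160,410,210))
box("glass",(R-B>45),.063,(195,165,245,212))
box("roll",(z>.03),.05,(285,228,322,262))
box("arm-bott3",(z>.05),.09,(322,118,350,142))
E
```

```text
plate [515.2  74.3] [199.7 186.3] 85.5 ctr [222. 190.]
panrim [ 513.6 -155.1] [14.6 91.4] 89.5 ctr [284. 191.]
handle [ 503.7 -198.1] [87.  14.5] 89.5 ctr [297. 193.]
scrap [ 467.6 -398.4] [ 33.6 136.8] 81.8 ctr [352. 203.]
rib [ 468.9 -400.3] [ 22.2 108.7] 80.8 ctr [354. 202.]
orange [ 533.1 -527.8] [138.4  39.2] 29.6 ctr [387. 185.]
glass [481.7 129.7] [25.4 18.1] 89.7 ctr [207. 199.]
glass [484.9  64.5] [18.1 18.1] 89.7 ctr [224. 199.]
glass [553.4 123.6] [25.9 17.9] 44.8 ctr [208. 180.]
glass [551.9  40.9] [21.8 36.4] 89.9 ctr [232. 180.]
roll [ 315.8 -220. ] [83.  86.2] 89.4 ctr [304. 245.]
arm-bott3 [ 724.9 -341.3] [35.7 40. ] 89.1 ctr [337. 130.]
```

View pics/crop.png

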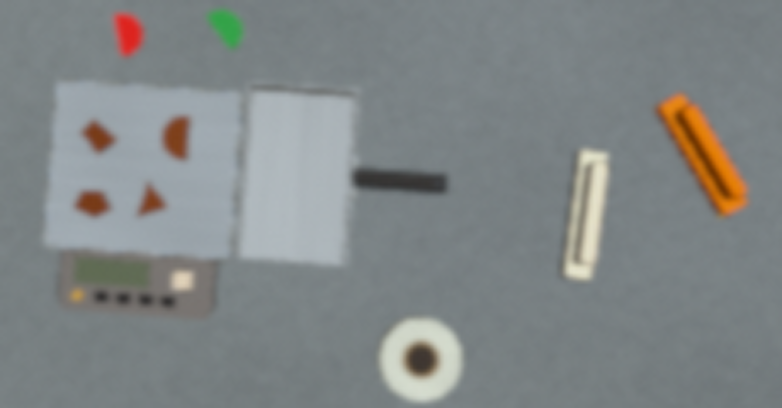

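Emit:
move_arm --deltas '[[[-0.03, 0, 0, -8.5], [-0.07, 0, 0, -17], [-0.11, 0, 0, -25.5], [-0.15, 0, 0, -34], [-0.18, 0, 0, -42.5]]]'

```text
time: 0.6
ee_pos: [0.3457, -0.4645, 0.2308]
tcp_rot: [-90.0, 0.0, -118.8]
wrist_force: [-0.1, 0.3, -0.4]
opening: 0.0855
```

```bash
python3 -c "
from h import *
o=get_obs();print(o['q'],o['ee_pos'],o['tcp_rot'])"
```

```text
[-5.33488351e+01  9.07425183e+00  1.45294104e+01  9.54949127e+01
  1.20245287e-02  6.54252476e+01] [ 0.34566301 -0.46446815  0.23079957] [-9.00311525e+01  2.74683127e-02 -1.18774094e+02]
```

Emit:
move_arm --deltas '[[[-0.02, 0, 0.015, -8.5], [-0.05, 0, 0.03, -17], [-0.08, 0, 0.05, -25.5], [-0.1, 0, 0.07, -34], [-0.115, 0, 0.077, -42.5]]]'

```text
time: 1.1
ee_pos: [0.4689, -0.4017, 0.2303]
tcp_rot: [-90.0, 0.1, -76.2]
wrist_force: [-0.3, -0.4, -0.2]
opening: 0.0855
```

Emit:
move_arm --deltas '[[[0, 0, 0, -8.5], [0, 0, 0, -17], [0, 0, 0, -25.5], [0, 0, 0, -34], [0, 0, 0, -42.5]]]'

```text
time: 1.6
ee_pos: [0.467, -0.4025, 0.2307]
tcp_rot: [-90.0, 0.1, -33.8]
wrist_force: [-0.2, 0.5, 0.1]
opening: 0.0854
```

Emit:
move_arm --deltas '[[[0, 0, 0, -8.5], [0, 0, 0, -17], [0, 0, 0, -25.5], [0, 0, 0, -27], [0, 0, 0, -27]]]'

```text
time: 2.1
ee_pos: [0.467, -0.4026, 0.231]
tcp_rot: [-90.0, 0.0, -7.3]
wrist_force: [0.3, -0.4, -0.1]
opening: 0.0857
```

```bash
python3 - <<'E'
from h import *
o=get_obs();print(o['q'],o['ee_pos'],o['tcp_rot'])
b=camera("wrist");P=pts(b);cv2.imwrite("pics/w1.png",b["color"])
np.save("w1.npy",b,allow_pickle=True)
X=P[...,0];Y=P[...,1];z=P[...,2]
for lo,hi in ((.062,.08),(.018,.034),):
    m=(z>lo)&(z<hi)&(np.hypot(X-.469,Y+.4)<.1)
    w=np.c_[X[m],Y[m]]*1000
    if len(w)>5: print(lo,len(w),cv2.minAreaRect(w.astype(np.float32)),np.median(z[m]))
E
```

```text
[-4.07620161e+01  1.45128699e+01  2.08963257e+01  9.64175427e+01
  1.23844734e-03 -3.34251656e+01] [ 0.4670269  -0.40257868  0.23095265] [-8.99801897e+01  2.77668831e-02 -7.33684604e+00]
0.062 2020 ((468.392822265625, -402.1645812988281), (18.002716064453125, 108.87178802490234), 81.35372924804688) 0.07113712321348542
0.018 1407 ((468.4474182128906, -402.24102783203125), (29.999906539916992, 138.9932098388672), 81.31932830810547) 0.027155238426952555
```

View pics/w1.png

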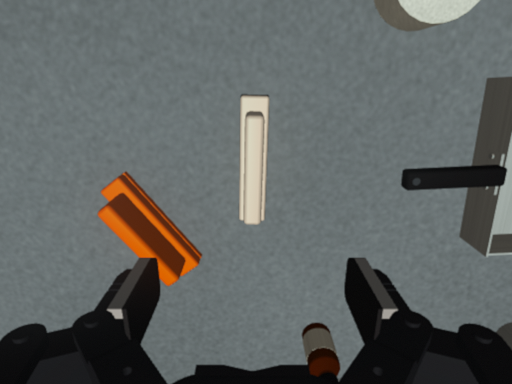

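The wrist view shows the white scraper centred at (254,158), its long axis parallel to the pads to within about 1°. The orange decoy is well to the left. I'll descend and grip.

Emit:
move_arm --deltas '[[[0.001, 0.04, 0, 1.3], [0.001, 0.085, 0, 1.3], [0.001, 0.125, 0, 1.3], [0.001, 0.155, 0, 1.3], [0.001, 0.175, 0, 1.3]]]'

```text
time: 2.65
ee_pos: [0.4671, -0.4019, 0.0533]
tcp_rot: [-89.9, 0.2, -8.7]
wrist_force: [-0.2, 0.3, 0.4]
opening: 0.0853
```

Emit:
move_arm --deltas '[[[0, 0.012, 0, 0], [0, 0.022, 0, 0], [0, 0.023, 0, 0], [0, 0.023, 0, 0]]]'

```text
time: 3.05
ee_pos: [0.4684, -0.4031, 0.0341]
tcp_rot: [-90.0, -0.0, -8.5]
wrist_force: [0.6, -0.2, -0.1]
opening: 0.085
```

Emit:
move_arm --deltas '[[[0, 0, 0, 0], [0, 0, 0, 0], [0, 0, 0, 0], [0, 0, 0, 0], [0, 0, 0, 0]]]' --claw 0.005 --newtons 70

```text
time: 3.55
ee_pos: [0.4681, -0.4028, 0.0334]
tcp_rot: [-90.0, -0.0, -8.5]
wrist_force: [0.6, -0.4, -0.6]
opening: 0.0175
```

Emit:
move_arm --deltas '[[[0, 0, 0, 0], [0, 0, 0, 0], [0, 0, 0, 0], [0, 0, 0, 0], [0, 0, 0, 0]]]'

```text
time: 4.05
ee_pos: [0.4681, -0.4028, 0.0334]
tcp_rot: [-90.0, -0.0, -8.5]
wrist_force: [0.1, 0.3, 1.3]
opening: 0.0172
```

Emit:
move_arm --deltas '[[[0, -0.02, 0, 0], [0, -0.06, 0, 0], [0, -0.11, 0, 0], [0, -0.16, 0, 0], [0, -0.21, 0, 0]]]'

```text
time: 4.55
ee_pos: [0.4677, -0.4025, 0.2449]
tcp_rot: [-90.0, 0.0, -8.5]
wrist_force: [1.7, -0.5, -2.2]
opening: 0.0176
```

Emit:
move_arm --deltas '[[[0, 0, 0.03, -1], [0, 0, 0.07, -2], [-0.002, 0, 0.115, -3], [-0.004, 0, 0.16, -4], [-0.005, 0, 0.205, -4.5]]]'

```text
time: 5.05
ee_pos: [0.4931, -0.1977, 0.243]
tcp_rot: [-90.0, 0.0, -4.0]
wrist_force: [1.1, -0.4, -0.9]
opening: 0.0169
```

Emit:
move_arm --deltas '[[[0.01, 0, 0.045, 0], [0.015, 0, 0.09, 0], [0.02, 0, 0.13, 0], [0.02, 0, 0.15, 0], [0.02, 0, 0.15, 0]]]'

```text
time: 5.55
ee_pos: [0.5238, -0.0486, 0.243]
tcp_rot: [-90.0, 0.0, -3.8]
wrist_force: [0.1, 0.1, -1.2]
opening: 0.017
```

```bash
cat > w.py <<'E'
from h import *
import sys
o=get_obs();print(o['ee_pos'],o['tcp_rot'],o['opening'])
b=camera("wrist");P=pts(b);cv2.imwrite(f"pics/{sys.argv[1]}.png",b["color"])
X=P[...,0];Y=P[...,1];z=P[...,2];im=b["color"].astype(int)
def rect(n,m,k=60):
    cs,_=cv2.findContours(m.astype(np.uint8),cv2.RETR_EXTERNAL,cv2.CHAIN_APPROX_NONE)
    for c in cs:
        if cv2.contourArea(c)<k: continue
        q=c[:,0]; w=np.c_[X[q[:,1],q[:,0]],Y[q[:,1],q[:,0]]]*1000
        r=cv2.minAreaRect(w.astype(np.float32)); print(n,np.round(r[0],1),np.round(r[1],1),round(r[2],1),"x",w[:,0].min().round(),w[:,0].max().round(),"y",w[:,1].min().round(),w[:,1].max().round(),"px",q.mean(0).round())
red=(im[...,2]-im[...,0]>40)
rect("glass",red&(z<.08)&(z>-.01)&(X>.4)&(X<.62))
rect("plate",(z>.053)&(z<.07)&(X>.38)&(X<.65)&(Y>-.05),2000)
rect("panrim",(z>.035)&(z<.053)&(Y<.0)&(Y>-.2),100)
rect("panfloor",(z>-.003)&(z<.007)&(Y<-.03)&(Y>-.15)&(abs(X-.51)<.085),800)
rect("handle",(z>.053)&(z<.062)&(Y<-.15)&(Y>-.3)&(im.max(-1)<70),100)
E
python3 w.py w2
```

```text
[ 0.52377777 -0.04861932  0.24297824] [-8.99791219e+01  3.05032446e-02 -3.77996077e+00] 0.017042920720570533
glass [552.6 123.7] [32.5 23.9] 44.5 x 535.0 571.0 y 105.0 140.0 px [420. 183.]
glass [551.8  40.7] [27.6 46.4] 84.6 x 528.0 574.0 y 26.0 54.0 px [337. 187.]
glass [481.4  70.9] [32. 30.] 38.2 x 469.0 503.0 y 50.0 80.0 px [369. 118.]
glass [481.7 130.8] [29.7 34.2] 23.9 x 468.0 495.0 y 109.0 148.0 px [433. 113.]
plate [518.7  75.8] [200.6 180.8] 85.6 x 421.0 615.0 y -22.0 182.0 px [377. 140.]
panrim [ 500.2 -120.9] [147.3 218.1] 65.9 x 415.0 609.0 y -199.0 -23.0 px [186. 129.]
panfloor [510.4 -90.3] [114.  176.3] 85.9 x 425.0 595.0 y -150.0 -30.0 px [207. 129.]
handle [ 504.8 -199. ] [99.1 19.5] 85.5 x 492.0 517.0 y -248.0 -150.0 px [105. 156.]
```

View pics/w2.png

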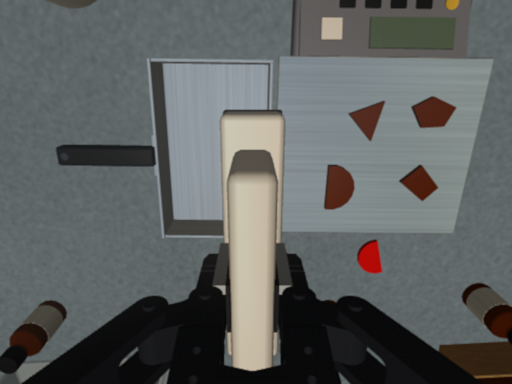

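The wrist view shows the plate with glass at (367,120), (433,112), (340,187) and (420,183). The pan is beside it at (150–275, 60–235). The plate and pan are both yawed about -4.4°. One sweep of the 140 mm sole covers all four pieces, so I'm moving behind them.

Emit:
move_arm --deltas '[[[-0.002, 0, 0.045, 0.3], [-0.004, 0, 0.09, 0.6], [-0.007, 0, 0.135, 0.6], [-0.01, 0, 0.18, 0.6], [-0.01, 0, 0.216, 0.6]]]'

```text
time: 6.1
ee_pos: [0.5287, 0.1661, 0.2432]
tcp_rot: [-90.0, -0.0, -4.6]
wrist_force: [0.8, -0.1, -1.5]
opening: 0.0176
```

Emit:
move_arm --deltas '[[[0, 0.02, 0, 0], [0, 0.06, 0, 0], [0, 0.1, 0, 0], [0, 0.125, 0, 0], [0, 0.135, 0, 0]]]'

```text
time: 6.6
ee_pos: [0.5276, 0.1636, 0.1051]
tcp_rot: [-90.1, 0.2, -4.7]
wrist_force: [0.3, 0.1, -0.1]
opening: 0.0172
```

Emit:
move_arm --deltas '[[[0, 0.005, 0, 0], [0, 0.01, 0, 0], [0, 0.013, 0, 0], [0, 0.0145, 0, 0], [0, 0.0145, 0, 0]]]'

```text
time: 7.1
ee_pos: [0.529, 0.1652, 0.0943]
tcp_rot: [-90.0, -0.0, -4.6]
wrist_force: [0.3, 1.1, -0.5]
opening: 0.0171
```

```bash
python3 - <<'E'
from h import *
o=get_obs();print(o['ee_pos'],o['tcp_rot'],o['wrist_force'],o['torque'])
cv2.imwrite("pics/s2.png",cv2.resize(camera("scene")["color"][150:280,160:360],None,fx=4,fy=4,interpolation=cv2.INTER_CUBIC))
E
```

```text
[0.52898042 0.16521769 0.09429551] [-8.99832244e+01 -4.48302800e-02 -4.57520418e+00] [ 0.27700605  1.07581105 -0.5297157 ] [ 0.01667751  0.037678   -0.01629643]
```

View pics/s2.png

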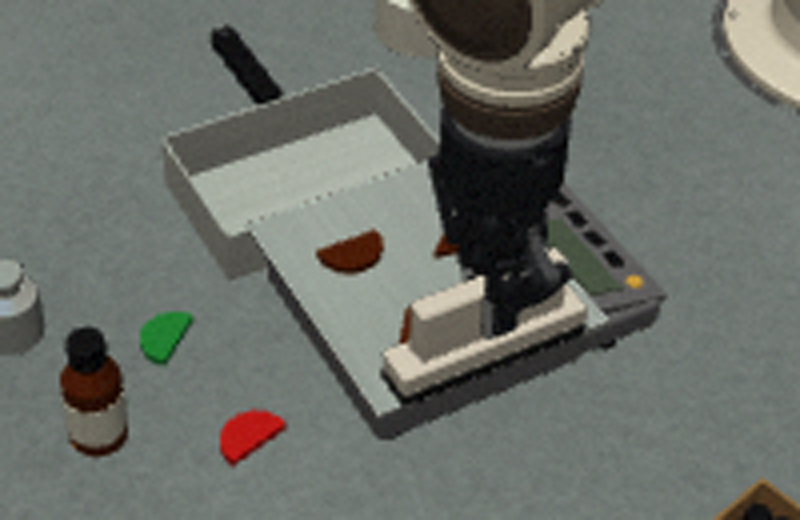

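The scraper sits behind all the pieces at the plate's back edge, with the orange and green decoys clear. I'll lower it to light contact.

Emit:
move_arm --deltas '[[[0, 0.001, 0, 0], [0, 0.002, 0, 0], [0, 0.0025, 0, 0], [0, 0.0025, 0, 0]]]'

```text
time: 7.55
ee_pos: [0.5287, 0.1652, 0.0913]
tcp_rot: [-90.0, 0.0, -4.6]
wrist_force: [0.3, 1.0, -0.0]
opening: 0.0174
```

Emit:
move_arm --deltas '[[[0, 0.0008, 0, 0], [0, 0.0008, 0, 0]]]'

```text
time: 7.75
ee_pos: [0.5287, 0.1652, 0.0913]
tcp_rot: [-90.0, -0.0, -4.6]
wrist_force: [-3.1, -0.5, 5.3]
opening: 0.0172
```

Emit:
move_arm --deltas '[[[0, 0, -0.004, 0], [0, 0, -0.01, 0], [0, 0, -0.02, 0], [0, 0, -0.03, 0], [0, 0, -0.04, 0]]]'

```text
time: 8.25
ee_pos: [0.5261, 0.1252, 0.0913]
tcp_rot: [-89.9, -0.1, -4.6]
wrist_force: [1.2, 3.3, 5.7]
opening: 0.0173
```

Emit:
move_arm --deltas '[[[0, 0, -0.01, 0], [0, 0, -0.02, 0], [0, 0, -0.03, 0], [0, 0, -0.04, 0], [0, 0, -0.05, 0]]]'

```text
time: 8.75
ee_pos: [0.522, 0.0753, 0.0914]
tcp_rot: [-89.9, -0.1, -4.6]
wrist_force: [-0.2, 3.4, 5.7]
opening: 0.0174
```

```bash
python3 w.py w3 | grep -v pan; python3 - <<'E'
from h import *
a=cv2.resize(camera("scene")["color"][150:270,180:340],(640,480),interpolation=cv2.INTER_CUBIC)
cv2.imwrite("pics/s3.png",a)
E
```

```text
[0.52204449 0.07533465 0.09135065] [-89.91824633  -0.0996471   -4.56339534] 0.017369170057741287
glass [542.9  33.1] [47.  46.9] 86.7 x 520.0 566.0 y 9.0 58.0 px [181. 263.]
glass [479.9  34.8] [54.7 35.3] 80.2 x 459.0 499.0 y 11.0 62.0 px [172. 162.]
plate [510.3  76.2] [200.7 164.2] 85.4 x 421.0 600.0 y -29.0 182.0 px [252. 172.]
```

View pics/s3.png

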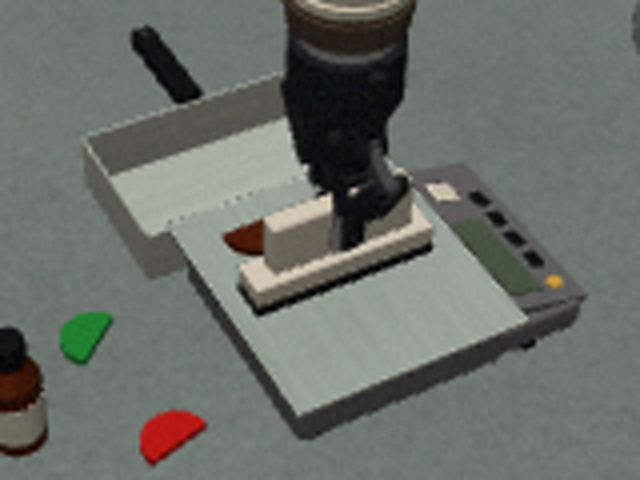

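Emit:
move_arm --deltas '[[[0, 0, -0.01, 0], [-0.001, 0, -0.02, 0], [-0.002, 0, -0.03, 0], [-0.002, 0, -0.04, 0], [-0.003, 0, -0.05, 0]]]'

```text
time: 9.35
ee_pos: [0.5151, 0.0258, 0.0913]
tcp_rot: [-89.9, -0.1, -4.6]
wrist_force: [0.4, 3.2, 5.8]
opening: 0.0173
```

Emit:
move_arm --deltas '[[[0, 0, -0.008, 0], [0, 0, -0.016, 0], [0, 0, -0.024, 0], [0, 0, -0.032, 0], [0, 0, -0.04, 0]]]'

```text
time: 9.85
ee_pos: [0.5118, -0.0141, 0.0913]
tcp_rot: [-89.9, -0.1, -4.6]
wrist_force: [0.4, 3.4, 6.0]
opening: 0.017
```

Emit:
move_arm --deltas '[[[0, 0, -0.01, 0], [0, 0, -0.02, 0], [0, 0, -0.03, 0], [0, 0, -0.035, 0], [0, 0, -0.035, 0]]]'

```text
time: 10.35
ee_pos: [0.5082, -0.0496, 0.09]
tcp_rot: [-90.0, 0.0, -4.6]
wrist_force: [-0.0, -0.7, -1.2]
opening: 0.0175
```

```bash
python3 w.py w4 ; python3 - <<'E'
from h import *
a=cv2.resize(camera("scene")["color"][150:270,180:340],(640,480),interpolation=cv2.INTER_CUBIC)
b=cv2.imread("pics/w4.png");
cv2.imwrite("pics/s4.png",np.vstack([cv2.resize(a,(400,300)),cv2.resize(b,(400,300))]))
E
```

```text
[ 0.5081728  -0.04961724  0.09001933] [-9.00198313e+01  4.99431988e-02 -4.63721225e+00] 0.01751191820603287
glass [471.1 -73.4] [ 8.4 20.9] 84.9 x 461.0 482.0 y -77.0 -68.0 px [214. 153.]
glass [451.5 -71.3] [7.5 8.8] 83.5 x 448.0 456.0 y -75.0 -67.0 px [216. 125.]
plate [518.7  38.3] [210.5 127.3] 9.6 x 421.0 612.0 y -25.0 118.0 px [413. 196.]
panrim [ 477.8 -103.7] [145.4 191.1] 23.0 x 415.0 577.0 y -200.0 -23.0 px [159. 157.]
panfloor [509.5 -91.5] [111.9 175.3] 85.6 x 425.0 595.0 y -150.0 -30.0 px [182. 169.]
handle [ 506.3 -176.9] [55.1 20.1] 85.2 x 494.0 518.0 y -205.0 -150.0 px [ 46. 241.]
```

View pics/s4.png

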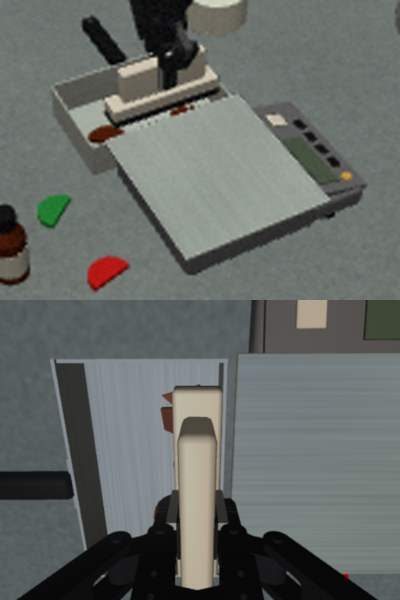

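The plate is empty and amber shows on the pan floor under the scraper. I'll lift away to see the pan fully.

Emit:
move_arm --deltas '[[[0, -0.02, 0, 0], [0, -0.06, 0, 0], [0, -0.1, 0.02, 0], [0, -0.12, 0.06, 0], [0, -0.12, 0.1, 0]]]'

```text
time: 10.95
ee_pos: [0.5177, 0.0519, 0.2141]
tcp_rot: [-89.9, -0.3, -4.7]
wrist_force: [0.3, 0.3, -2.2]
opening: 0.0169
```

Emit:
move_arm --deltas '[[[0, 0, 0.04, 0], [0, 0, 0.06, 0], [0, 0, 0.06, 0]]]'

```text
time: 11.25
ee_pos: [0.5211, 0.1133, 0.21]
tcp_rot: [-90.0, 0.0, -4.4]
wrist_force: [0.4, -0.7, -1.6]
opening: 0.0173
```

```bash
python3 w.py w5; python3 - <<'E'
from h import *
cv2.imwrite("pics/t5.png",cv2.resize(camera("top")["color"][140:240,190:320],None,fx=5,fy=5,interpolation=cv2.INTER_CUBIC))
E
```

```text
[0.52114971 0.11327219 0.20998914] [-8.99887155e+01  4.03245153e-02 -4.36897028e+00] 0.017254612512370437
glass [564.8 -82.4] [26.5 46.9] 47.1 x 548.0 590.0 y -99.0 -58.0 px [ 85. 212.]
glass [528.4 -61.7] [21.6 31.6] 85.8 x 513.0 545.0 y -72.0 -50.0 px [ 94. 179.]
glass [465.4 -61. ] [31.4 44.1] 88.5 x 444.0 488.0 y -77.0 -45.0 px [ 80. 120.]
glass [480.3 353.3] [95.8 29.4] 9.1 x 434.0 529.0 y 332.0 369.0 px [502. 108.]
plate [518.4  75.4] [200.3 180. ] 85.6 x 421.0 614.0 y -31.0 182.0 px [222. 157.]
panrim [514.3 -89.8] [120.9 190.6] 85.5 x 418.0 613.0 y -157.0 -22.0 px [ 67. 182.]
panfloor [509.8 -99.7] [ 96.9 176.4] 85.5 x 425.0 595.0 y -150.0 -45.0 px [ 62. 163.]
```

View pics/w5.png

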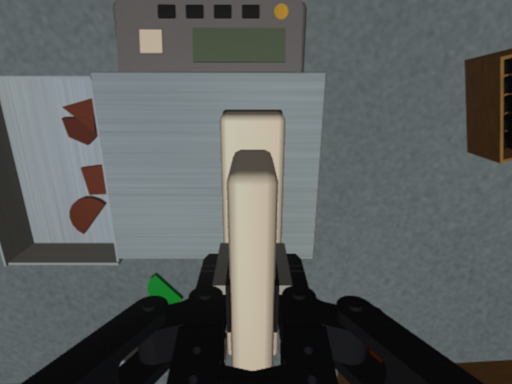

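All four pieces are in the pan, around (80,120), (94,179) and (85,212), and the pan has not moved. I'll set the scraper down on the plate.

Emit:
move_arm --deltas '[[[0, 0.03, 0, 0], [0, 0.065, 0, 0], [0, 0.095, 0, 0], [0, 0.11, 0, 0], [0, 0.115, 0, 0]]]'

```text
time: 11.85
ee_pos: [0.5205, 0.1096, 0.0941]
tcp_rot: [-90.0, 0.1, -4.6]
wrist_force: [0.4, 0.5, -1.5]
opening: 0.0171
```

Emit:
move_arm --deltas '[[[0, 0.002, 0, 0], [0, 0.003, 0, 0], [0, 0.0035, 0, 0], [0, 0.0035, 0, 0]]]'

```text
time: 12.25
ee_pos: [0.5218, 0.1107, 0.0929]
tcp_rot: [-90.0, -0.1, -4.6]
wrist_force: [-0.1, -0.5, -2.2]
opening: 0.017
```

Emit:
move_arm --deltas '[[[0, 0.001, 0, 0], [0, 0.0015, 0, 0], [0, 0.0015, 0, 0]]]'

```text
time: 12.55
ee_pos: [0.5216, 0.1107, 0.0913]
tcp_rot: [-90.0, -0.1, -4.6]
wrist_force: [-0.3, 0.5, 5.6]
opening: 0.0174
```

Emit:
move_arm --deltas '[[[0, 0, 0, 0], [0, 0, 0, 0], [0, 0, 0, 0], [0, 0, 0, 0], [0, 0, 0, 0]]]' --claw 0.085

```text
time: 13.05
ee_pos: [0.5213, 0.1105, 0.0904]
tcp_rot: [-90.0, 0.0, -4.6]
wrist_force: [0.1, -0.3, 0.2]
opening: 0.085
```

Emit:
move_arm --deltas '[[[0, -0.01, 0, 0], [0, -0.03, 0, 0], [0, -0.07, 0, 0], [0, -0.11, 0, 0], [0, -0.15, 0, 0]]]'

```text
time: 13.55
ee_pos: [0.521, 0.1105, 0.2428]
tcp_rot: [-90.0, -0.0, -4.6]
wrist_force: [1.2, 0.3, -0.5]
opening: 0.0852
```

Emit:
move_arm --deltas '[[[0, 0, -0.03, 8], [0.002, 0, -0.07, 16], [0.004, 0, -0.115, 24], [0.006, 0, -0.16, 32], [0.006, 0, -0.2, 40]]]'

```text
time: 14.05
ee_pos: [0.511, -0.0912, 0.2413]
tcp_rot: [-90.0, -0.0, -44.9]
wrist_force: [1.5, -0.8, 0.5]
opening: 0.0851
```

```bash
cat > go.py <<'E'
from h import *
import sys
from scipy.spatial.transform import Rotation as R
o=get_obs();M=R.from_euler('xyz',o['tcp_rot'],degrees=True).as_matrix()
t=np.array(list(map(float,sys.argv[1:4])));print("delta",np.round(M.T@(t-o['ee_pos']),4),"turn",round(o['tcp_rot'][2]-float(sys.argv[4]),2),o['q'][[0,5]])
E
python3 go.py .507 -.1793 .2428 -94.5
```

```text
delta [ 0.0594 -0.0014 -0.0652] turn 49.59 [-10.11286174  34.80105442]
```

Emit:
move_arm --deltas '[[[0.02, 0, -0.022, 8.5], [0.045, 0, -0.05, 17], [0.059, 0, -0.065, 25.5], [0.059, 0, -0.065, 34], [0.059, 0, -0.065, 42]]]'

```text
time: 14.55
ee_pos: [0.5076, -0.1779, 0.2412]
tcp_rot: [-90.0, -0.0, -87.0]
wrist_force: [-0.9, -0.5, -0.5]
opening: 0.0846
```

Emit:
move_arm --deltas '[[[0, 0, 0, 7.5], [0, 0, 0, 7.5], [0, 0, 0, 7.5]]]'

```text
time: 14.85
ee_pos: [0.5078, -0.177, 0.241]
tcp_rot: [-90.0, -0.0, -93.9]
wrist_force: [0.9, 0.1, -0.5]
opening: 0.0849
```

```bash
python3 w.py w6; python3 go.py .507 -.1793 .2428 -94.5; python3 - <<'E'
from h import *
b=camera("wrist");P=pts(b);im=b["color"].astype(int)
m=(im[...,2]-im[...,0]>40)&(abs(P[...,1]+.09)<.06)&(abs(P[...,0]-.51)<.09)
print("glass z pct",np.percentile(P[...,2][m],[5,50,95,99,100]).round(4),m.sum())
z=P[...,2]; h=(im.max(-1)<80)&(z>.04)&(z<.065)&(P[...,1]<-.15)&(P[...,1]>-.26)&(abs(P[...,0]-.505)<.04)
print(cv2.minAreaRect((np.c_[P[...,0][h],P[...,1][h]]*1000).astype(np.float32)),np.median(z[h]))
E
```

```text
[ 0.50776715 -0.17698727  0.24100227] [-8.99711205e+01 -6.29756969e-03 -9.38560435e+01] 0.08487068508562903
glass [ 589.  -507.4] [35.9 63.9] 54.1 x 553.0 606.0 y -540.0 -484.0 px [315. 367.]
glass [565.2 -82. ] [27.9 46.3] 46.7 x 549.0 590.0 y -99.0 -57.0 px [300.  63.]
glass [528.5 -60.5] [23.5 31.4] 87.9 x 513.0 544.0 y -72.0 -48.0 px [264.  44.]
glass [466.8 -59.6] [42.9 36.6] 6.0 x 444.0 488.0 y -77.0 -40.0 px [203.  48.]
panrim [ 314.3 -188. ] [77.6 24.1] 0.0 x 276.0 353.0 y -200.0 -176.0 px [ 77. 187.]
panrim [755.3 -75.6] [17.8 41.9] 10.0 x 746.0 768.0 y -95.0 -53.0 px [503.  41.]
panrim [512.9 -91.8] [125.5 190.7] 85.4 x 414.0 612.0 y -156.0 -22.0 px [251.  69.]
panfloor [510. -90.] [119.2 170.8] 89.5 x 425.0 595.0 y -150.0 -30.0 px [249.  71.]
handle [ 505.3 -198.5] [98.  18.7] 85.6 x 492.0 518.0 y -248.0 -150.0 px [251. 183.]
delta [ 0.0024 -0.0019 -0.0006] turn 0.63 [-19.2108675  74.6546359]
glass z pct [0.0081 0.0099 0.015  0.017  0.3849] 2815
((504.63739013671875, -198.9760284423828), (99.23678588867188, 19.81223487854004), 85.54692840576172) 0.057395436039528624
```

View pics/w6.png

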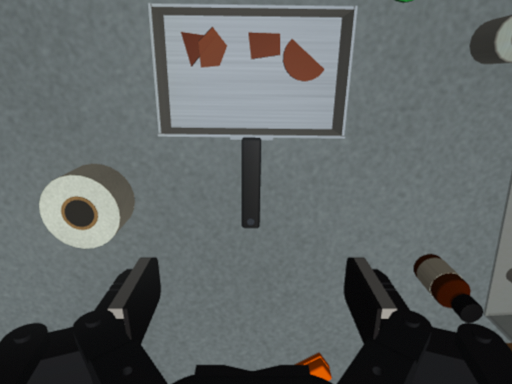

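The wrist view shows all four pieces flat in the pan at (190,47), (212,48), (264,45) and (301,62), with glass tops at z ≤ 17 mm. The handle is centred between the fingers at (251,183), and the label roll at (80,212) is clear. I'll grip the handle next.

Emit:
move_arm --deltas '[[[-0.001, 0.045, -0.0015, 0.6], [-0.001, 0.09, -0.0015, 0.6], [-0.001, 0.135, -0.0015, 0.6], [-0.001, 0.17, -0.0015, 0.6], [-0.001, 0.19, -0.0015, 0.6]]]'

```text
time: 15.45
ee_pos: [0.5048, -0.1753, 0.0473]
tcp_rot: [-90.2, 0.1, -94.5]
wrist_force: [0.1, 0.2, 0.4]
opening: 0.085
```

Emit:
move_arm --deltas '[[[0, 0.011, 0, 0], [0, 0.02, 0, 0], [0, 0.021, 0, 0], [0, 0.021, 0, 0]]]'

```text
time: 15.85
ee_pos: [0.5069, -0.1761, 0.0304]
tcp_rot: [-89.9, -0.0, -94.7]
wrist_force: [0.1, -0.2, 0.4]
opening: 0.085
```

```bash
python3 go.py .5064 -.176 .029 -94.4
```

```text
delta [-0.      0.0014 -0.0005] turn -0.25 [-19.15455131  75.49970844]
```

Emit:
move_arm --deltas '[[[0, 0.001, -0.0005, 0], [0, 0.001, -0.0005, 0], [0, 0.001, -0.0005, 0], [0, 0.001, -0.0005, 0], [0, 0.001, -0.0005, 0]]]' --claw 0.01 --newtons 40

```text
time: 16.35
ee_pos: [0.506, -0.1759, 0.0288]
tcp_rot: [-90.0, -0.0, -94.7]
wrist_force: [0.3, -0.5, 1.5]
opening: 0.0193
```

Emit:
move_arm --deltas '[[[0, 0, 0, 0], [0, 0, 0, 0], [0, 0, 0, 0], [0, 0, 0, 0], [0, 0, 0, 0]]]' --newtons 110

```text
time: 16.85
ee_pos: [0.5061, -0.176, 0.029]
tcp_rot: [-90.0, -0.0, -94.7]
wrist_force: [-1.1, -0.9, 5.7]
opening: 0.0179
```

Emit:
move_arm --deltas '[[[0, -0.002, 0, 0], [0, -0.005, 0, 0], [0, -0.01, 0, 0], [0, -0.016, 0, 0], [0, -0.022, 0, 0]]]'

```text
time: 17.35
ee_pos: [0.5058, -0.1759, 0.051]
tcp_rot: [-90.0, 0.0, -94.7]
wrist_force: [-0.4, 0.4, -2.4]
opening: 0.0181
```

```bash
cat > chk.py <<'E'
from h import *
o=get_obs();print(o['ee_pos'],o['tcp_rot'],o['wrist_force'],o['torque'],o['opening'])
b=camera("wrist");P=pts(b);im=b["color"].astype(int);cv2.imwrite("pics/chk.png",b["color"])
ey=o['ee_pos'][1];X=P[...,0];Y=P[...,1]-ey;Z=P[...,2]-o['ee_pos'][2]+.029
m=(abs(X-.512)<.075)&(Y>.04)&(Y<.13)&(Z<.03)&(Z>-.05)
red=(im[...,2]-im[...,0]>40)
f=m&~red&(abs(Z-np.median(Z[m]))<.008)
A=np.c_[X[f]-.512,Y[f],np.ones(f.sum())];c=np.linalg.lstsq(A,Z[f],rcond=None)[0];print("floor slope x,y",c[:2].round(3),"z rel at grip",c[2].round(4), "n",f.sum())
for q in cv2.findContours((m&red).astype(np.uint8),0,2)[0]:
    if cv2.contourArea(q)>60: print("glass px",q[:,0].mean(0).round(),cv2.contourArea(q))
E
python3 chk.py
```

```text
[ 0.50581313 -0.1758552   0.05099212] [-9.00035335e+01  4.03325106e-04 -9.46785478e+01] [-0.3701705   0.35596003 -2.38946899] [-0.20994487 -0.00581193  0.01564762] 0.01807486569251673
floor slope x,y [-0.001 -0.002] z rel at grip 0.0037 n 39301
glass px [363.  56.] 5240.0
glass px [275.  25.] 2025.5
glass px [137.  32.] 4134.5
```

The pan is held level, with a slope under 0.002. I'll lift on, drifting slightly away from the plate.

Emit:
move_arm --deltas '[[[0.001, -0.008, 0, 0], [0.004, -0.018, 0, 0], [0.008, -0.03, 0, 0], [0.012, -0.042, 0, 0], [0.015, -0.054, 0, 0]]]'

```text
time: 17.9
ee_pos: [0.5047, -0.1913, 0.1059]
tcp_rot: [-90.0, -0.0, -94.7]
wrist_force: [0.9, -0.4, -1.6]
opening: 0.0185
```

Emit:
move_arm --deltas '[[[0.002, -0.012, 0, 0], [0.004, -0.024, 0, 0], [0.005, -0.036, 0, 0], [0.005, -0.046, 0, 0], [0.005, -0.054, 0, 0]]]'

```text
time: 18.4
ee_pos: [0.5043, -0.1958, 0.1595]
tcp_rot: [-90.0, -0.0, -94.7]
wrist_force: [0.1, 0.7, -2.6]
opening: 0.0183
```

Emit:
move_arm --deltas '[[[0, -0.005, 0, 0], [0, -0.008, 0, 0], [0, -0.01, 0, 0], [0, -0.01, 0, 0], [0, -0.01, 0, 0]]]'

```text
time: 18.9
ee_pos: [0.5041, -0.1957, 0.1681]
tcp_rot: [-90.0, 0.0, -94.7]
wrist_force: [-0.0, -0.8, -1.4]
opening: 0.0177
```

Emit:
move_arm --deltas '[[[0, 0, 0, 0], [0, 0, 0, 0], [0, 0, 0, 0], [0, 0, 0, 0], [0, 0, 0, 0]]]'

```text
time: 19.4
ee_pos: [0.5042, -0.1958, 0.1685]
tcp_rot: [-90.0, -0.0, -94.7]
wrist_force: [0.2, -0.2, -2.4]
opening: 0.0184
```

```bash
python3 chk.py; python3 - <<'E'
from h import *
a=cv2.resize(camera("scene")["color"][90:290,110:400],(580,400)); 
cv2.imwrite("pics/fin.png",a)
E
```

```text
[ 0.5041798  -0.19576917  0.16847159] [-9.00020551e+01 -1.41140284e-04 -9.46743598e+01] [ 0.15923258 -0.21909971 -2.39189533] [-0.13944105  0.01347574  0.02414242] 0.018367975637582138
floor slope x,y [-0.001 -0.002] z rel at grip 0.0037 n 39169
glass px [360.  54.] 5278.5
glass px [276.  25.] 2026.5
glass px [142.  29.] 4063.0
```

View pics/fin.png

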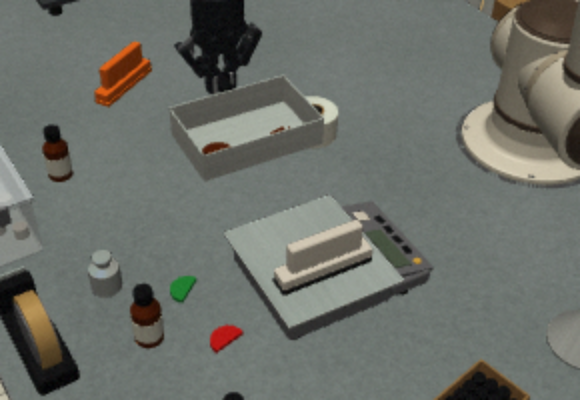

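The pan hangs level at about 0.14 m with the glass inside. The scraper rests on the plate at (325,255), and the bystanders are where they were.

```bash
python3 -c "
from workcell import job_done,get_obs
print(get_obs()['qd'].round(2)); print(job_done())"
```

```text
[ 0.04 -0.06  0.04  0.02  0.03 -0.11]
the job is handed in; nothing more can be done
None
```

I wiped all four pieces of glass into the pan in one sweep of the scraper and set the scraper down upright on the scale's plate. Then I took the pan by its handle at about 110 N and lifted it. I handed the job in at about 19.5 s with the pan still held.

- **Pan:** the last checks put its underside about 0.14 m above the bench. Floor slope was 0.002 or less, and the arm was practically still.
- **Glass:** all four pieces were seen in the pan before the lift. In the air the amber showed as three patches of the same size, because two pieces lie overlapping.
- **Scraper and surroundings:** in the last scene picture the scraper was clear of the pan, and the things in view stood where they started. The funnel was only partly in the crop, as were the cap box and one bottle. I did not re-measure the bystanders' positions.

No check failed or disagreed with another.

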